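Index the circuit-board swing arm one hole towards the microscope

TASK

The swing arm carrying the circuit board is locked by a spring index pin with a pull ring. Hook a fingertip under the top of the ring, lift the pin, swing the arm exactly one hole towards the side where the inspection microscope stands, and let the pin drop fully home in that hole. Work gently and only hook the ring, do not grip it, and leave the mug, spray can, charger and parts box where they stand.

Things in the scene. Friction and masses are not known exactly. Their poses are not given: they have to be found in the camera images.
- fixture: Fixed holding fixture: dark slab 270 x 170 x 12 mm with a round pedestal that carries a vertical hinge, and an arc-shaped index plate. Origin: on the hinge axis at desk height; x points away from the robot along the middle of the five slots, y to its left, z up. It may stand turned by up to 0.3 rad.
- middle_slot (a point): Middle of the index plate's central slot, on the plate's top, 42 mm above the desk, 160 mm from the hinge. The aluminium plate is 12 mm thick, radius 132 to 188 mm from the hinge; five through slots 15 mm wide lie at radius 160 mm, 18 degrees apart (one hole = 0.314 rad = 50 mm of arc): two on either side of this one. Axes as fixture.
- swing_arm (a joint): Angle of the swing arm about the vertical hinge, rad, positive counter-clockwise from above (towards the fixture's +y). 0 = pin in the middle slot (start), +-0.314 = the next slots, stops at +-0.68. About 0.01 rad of play while the pin is down. Friction 0.1 Nm: with the pin up it stays where it is left.
- board (a point): Middle of the green circuit board, 78 x 60 mm, fixed to the outer end of the grey swing arm, 272 mm from the hinge; on its upper face, 62 mm above the desk (parts on it up to 71 mm). The arm is a bar 44 mm wide, top 60 mm above the desk, 250 mm long from the hinge; the hinge's cap and nut rise to 75 mm.
- index_pin (a joint): Lift of the vertical spring index pin (12 mm thick, round tip), m: 0 = home in a slot (start), 0.016 = clear of the plate, 0.028 = upper stop. It rides in a housing on the arm (30 mm across, top 82 mm above the desk). Spring and weight pull it down with 4 N at 0, 8 N at 0.028. Let go within 5 mm of a slot's middle it slips in; elsewhere it rests on the plate.
- ring: Rigid upright steel pull ring (stirrup of 8 mm wire) on the pin; rises with it, turns with the arm, does not swivel. Its plane is square to the arm: one looks through it along the arm. Opening 60 mm wide, 102 to 176 mm above the desk with the pin home, corners bevelled. Origin: on the pin's axis, at desk height with the pin home; x points along the arm away from the hinge, z up.
- ring_bar (a point): Middle of the straight level top bar of the pull ring (centre line of the 8 mm wire; 48 mm of it is straight), 180 mm above the desk with the pin home, 160 mm from the hinge. Axes as ring; y runs along the bar.
- microscope: Fixed digital inspection microscope, 210 mm high: round black foot 90 mm across, steel column, white vertical tube. Stands about 270 mm to one side (+y or -y of the fixture) and 125 mm out from the hinge; the side it stands on is the side to swing to. Origin: centre of its foot, at desk height.
- iron_stand: Fixed soldering-iron stand, 90 x 80 mm, 155 mm high, with a slanted steel cone holder and black iron handle; stands on the side opposite the microscope. Origin: centre of its underside.
- mug: Loose white mug, 80 mm across, 95 mm high, handle on one side; bystander. Origin: centre of its underside.
- spray_can: Loose white spray can with a grey cap, 54 mm across, 160 mm high; bystander. Origin: centre of its underside.
- charger: Loose black plug charger, 40 x 40 x 55 mm, two prongs up to 74 mm; bystander. Origin: centre of its underside.
- parts_box: Loose grey open parts box with four compartments, 70 x 70 x 35 mm; bystander. Origin: centre of its underside.
Mind the look-alikes: they are no part of the job. Leave any orange look-alike of the microscope alone.

How it is judged (in metres and radians):
On the way, in this order (a step that is already met when the one before it is completed fails the run):
1. the index pin is lifted out of the middle slot (at least 12 mm) (value of joint index_pin above 0.012 m and value of joint swing_arm between -0.17 and 0.17 rad), for 0.1 s.
2. the arm has swung one hole towards the microscope and the pin has dropped home (value of joint index_pin below 0.003 m and ((y of microscope in the frame of fixture above 0 m and value of joint swing_arm between 0.254 and 0.374 rad) or (y of microscope in the frame of fixture below 0 m and value of joint swing_arm between -0.374 and -0.254 rad))), for 0.3 s.
At the end, for the whole second after the job is handed in: The arm stands one hole (0.314 rad, within 0.06) from the middle towards the microscope's side, at rest, with the index pin home (less than 3 mm up); mug, spray can, charger and parts box within 30 mm of where they stood (all of step 2 and velocity of joint swing_arm between -0.05 and 0.05 rad/s and distance of each of mug, spray_can, charger, parts_box from where it was at the start of the episode below 0.03 m); the robot touches nothing.
It fails at once if the ring is gripped or wrenched (more than 30 N between fingers and ring) (contact force between the fingers and ring above 30 N).
It fails at once if the mug, spray can, charger or parts box is pushed away or picked up (moved more than 30 mm) (distance of any of mug, spray_can, charger, parts_box from where it was at the start of the episode above 0.03 m).
It also fails if it takes over 45 s, if anything falls off the work surface, if the arm or the gripper's body presses on something with over 40 N, if the wrist force passes 120 N, or if a joint passes its speed limit or range.

ROBOT

A 6-joint arm with a two-finger parallel gripper is mounted at the origin on the work surface. World frame = base frame: x ahead of the robot, y to its left, z up, the work surface at z = 0. Lengths are in m, angles in degrees, forces in N, time in s.
With the tool pointing down it reaches from about 0.35 to 0.875 m from the base axis. Payload 4.2 kg.
Tool frame: the origin (TCP) lies midway between the tips of the shut fingers; the grasp point (between the pads) lies 19 mm behind it; y points along the fingers, z is the direction in which the jaws open and shut, and the axes are right-handed (so a half turn about y gives the same grasp; the last joint's range is limited). The gripper opens to 87 mm and grips with 3 to 60 N. Pads are 19 mm wide; open, the fingers measure 117 mm over their backs; the gripper's body (75 mm by 190 mm) begins 51 mm behind the grasp point.
Start: joints at [84.832, 22.042, 0.453, 0, -68.411, -14.817], TCP at [0.214, 0.587, 0.223] pointing down, gripper open.
Joint ranges: [-179.83, 179.83], [-69.29, 118.12], [-61.27, 80.66], [-181.25, 117.63], [-171.15, -9.14], [-177.46, 177.46]. Speed limits (degrees/s): [159.86, 159.86, 180, 180, 180, 180].

INTERFACE

Orientations are given as [roll, pitch, yaw] about the fixed x, y, z axes, in that order (R = Rz(yaw) Ry(pitch) Rx(roll)).
In Python, from workcell import env gives the robot as it stands. The module is installed in compiled form; this text tells all that it offers. Calls block until the motion is done:
- env.goto(position, orientation): joint-space move of the TCP to a pose.
- env.move_straight(position, rotation=None, rate=0.15, force_limit=None): straight line of the TCP; rotation=None keeps the orientation; rate is the mean speed in m/s. With force_limit (N) it stops when the force on the tool has changed by that much, and returns True; else False.
- env.set_joints(angles): joint-space move.
- env.gripper_to(opening, grasp_force=None): opening from 0.0 (shut) to 1.0 (fully open); grasp_force is the grip in N (None keeps the last); returns when the fingers have stopped.
- env.dwell(seconds).
- env.inverse_kinematics(position, orientation): joint angles nearest the present ones, or None.
- env.read_state(): the state.
- env.grab_frame(name): name is "scene" or "top" or "wrist"; returns a dict with "image" (400x640x3 uint8, blue, green, red), "fx", "fy", "cx", "cy" (pixels), "position" and "orientation" of the camera in the world. Camera axes: x right, y up, looking along -z (the intrinsics and any distortion apply to the point x, -y, -z); pixel columns grow to the right and rows downward; lengths in m; the calibration is good to about 2 mm. A picture is of the moment at which its call begins. There is no depth.
A pose or a line that the arm cannot do raises env.Unreachable and nothing moves.
- env.close_job(): hands the job in, once; it reports no verdict.
Trained networks look in a picture, given as the dict that the camera call returned (one of the last four; its "shot" number tells which), for a name from the list of things; names that differ only in an ending like _2 or _b are one class to them, and where a whole thing is asked for, a point or a joint stands for the part that bears it (a point fixed in the world has none). Each returns a list of dicts, best first, with "score" (0 to 1); they miss things now and then, are a little off and sometimes report something else, mostly with a low value. They report only what shows in the picture. A call takes as long as a camera call. They do not tell look-alikes from the thing itself.
- env.search_frame(picture, thing): "xyz" ([x, y, z] in m, in world coordinates, good to about 4 mm: the middle of the surface that is visible of it).
- env.trace(picture, thing): "mask" (400x640 bool, what is visible of it).
The state is a dict: "clock": time; "joint_positions": joint angles; "qvel": joint speeds; "joint_torque": joint torques, N m; "position": TCP position; "tool_rot": TCP orientation; "force": force on the tool from outside, world axes, zero at the start; "wrist_torque": the same for the moment, N m; "opening": opening from 0.0 (shut) to 1.0 (fully open).
Only numpy, scipy, OpenCV 4.12 (cv2) and the standard library are available. Lean on these libraries where they do the work, as an engineer would, in place of code of your own. Each camera call takes 0.05 s, during which the arm holds its last target.

## Working session

There is one attempt and no reset: what is moved stays moved. The work goes in short steps, each a Python script; the robot and the scene stay as the last script left them, time stands still between calls to the robot, and variables do not carry over. Pictures are saved under pics/ and viewed, and the job is handed in when it is done.

```bash
mkdir -p pics
python3 - <<'E'
from workcell import env
import cv2,pickle
for n in ["scene","top","wrist"]:
    f=env.grab_frame(n); cv2.imwrite(f"pics/{n}0.png",f["image"])
    print(n,{k:v for k,v in f.items() if k!="image"})
    if n!="wrist":
      for t in ["microscope","ring","ring_bar","board","fixture","middle_slot","mug","spray_can","charger","parts_box","iron_stand"]:
        try: print(t,[([round(float(v),3) for v in d["xyz"]],round(d["score"],2)) for d in env.search_frame(f,t)][:3])
        except Exception as e: print(t,e)
print(env.read_state())
E
```

```text
scene {'fx': 488.56562493550854, 'fy': 488.56562493550854, 'cx': 330.5747231602928, 'cy': 193.39972218384688, 'position': array([1.1263664 , 0.75838019, 0.87393301]), 'orientation': array([ 52.28707171,   0.5451043 , 141.12507318]), 'shot': 1}
microscope [([0.307, -0.191, 0.106], 0.77), ([0.676, -0.358, 0.134], 0.69), ([0.409, -0.281, 0.104], 0.68)]
ring [([0.565, 0.003, 0.144], 0.88)]
ring_bar [([0.564, -0.001, 0.137], 0.69)]
board [([0.57, -0.005, 0.063], 0.75)]
fixture [([0.54, 0.009, 0.044], 0.74), ([0.568, 0.001, 0.144], 0.27)]
middle_slot [([0.546, 0.011, 0.042], 0.74)]
mug [([0.69, 0.232, 0.055], 0.83)]
spray_can [([0.711, -0.197, 0.092], 0.89)]
charger [([0.508, 0.261, 0.029], 0.72), ([0.469, -0.18, 0.043], 0.48)]
parts_box []
iron_stand [([0.504, 0.258, 0.028], 0.79), ([0.688, 0.23, 0.053], 0.52), ([0.562, 0.002, 0.141], 0.28)]
top {'fx': 402.79735756821566, 'fy': 402.79735756821566, 'cx': 319.15998453562605, 'cy': 196.18059318484865, 'position': array([ 4.77736734e-01, -8.15290081e-04,  1.07185033e+00]), 'orientation': array([  3.59813957,  -0.37115019, -88.60723158]), 'sho
[... 776 characters left out ...]
 -1.10004614e+02]), 'shot': 3}
{'clock': 1.25, 'joint_positions': array([ 8.48347680e+01,  2.20397618e+01,  4.52395875e-01,  4.67279859e-04,
       -6.84115768e+01, -1.48174134e+01]), 'qvel': array([-0.13465681,  0.03033201,  0.07021312,  0.0002878 ,  0.0534866 ,
       -0.01621002]), 'joint_torque': array([ 1.00912057e-03, -3.90474951e+01,  1.87623739e+01,  4.22450021e+00,
        1.55181333e-02, -3.07584763e-06]), 'position': array([0.21354836, 0.58735853, 0.22256994]), 'tool_rot': array([-9.00011333e+01,  1.49662365e-04,  1.60017526e+02]), 'force': array([ 1.30883017,  0.21126484, -0.74412134]), 'wrist_torque': array([-0.0134682 ,  0.00938962,  0.00870949]), 'opening': 1.0001451180133154}
```

View pics/scene0.png

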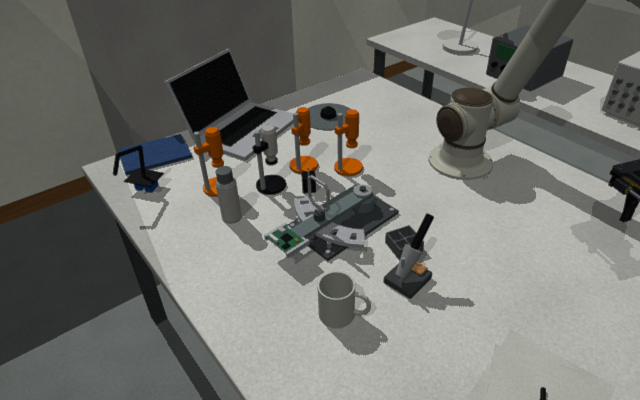

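View pics/top0.png

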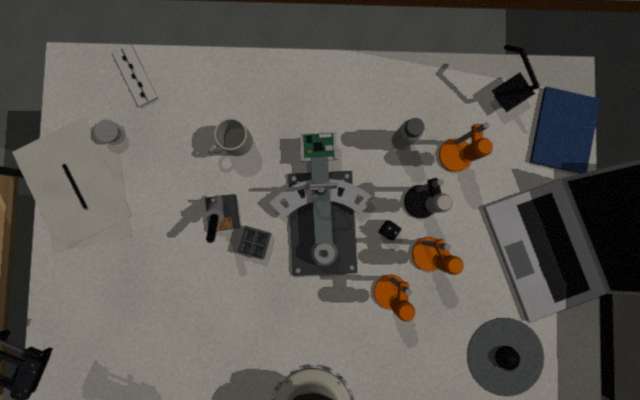

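View pics/wrist0.png

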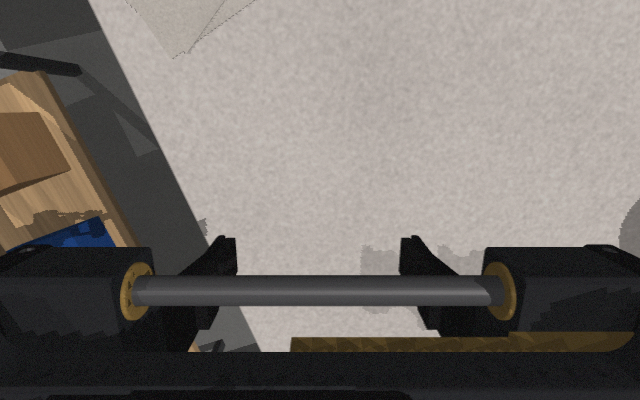

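Candidates for the microscope in the top view are the white-tube, black-foot one at (425,200) and the orange ones at (465,150), (435,255) and (397,295). Only the white one on a black foot fits, and it stands to the right, which is -y. I'll confirm in a crop and check reachability.

Run:
```python
from workcell import env
import cv2,numpy as np
a=cv2.imread("pics/top0.png"); c=cv2.resize(a[110:290,250:490],None,fx=3.3,fy=3.3,interpolation=cv2.INTER_CUBIC); cv2.imwrite("pics/topcrop.png",c)
b=cv2.imread("pics/scene0.png"); c=cv2.resize(b[90:270,180:420],None,fx=3.3,fy=3.3,interpolation=cv2.INTER_CUBIC); cv2.imwrite("pics/scenecrop.png",c)
from scipy.spatial.transform import Rotation as R
# tool y along +x world tilted by p downwards; z horizontal(+-y) or vertical
def ori(yaw,p,mode):
    y=np.array([np.cos(p)*np.cos(yaw),np.cos(p)*np.sin(yaw),-np.sin(p)])
    h=np.array([-np.sin(yaw),np.cos(yaw),0])
    z={0:h,1:-h,2:np.cross(y,h),3:-np.cross(y,h)}[mode]
    M=np.column_stack([np.cross(y,z),y,z]); return R.from_matrix(M).as_euler("xyz",degrees=True)
for m in range(4):
  for p in (0,15,30,45):
    for yaw in (0,-18):
      q=env.inverse_kinematics([0.58,-0.01-.05*(yaw<0),0.17],ori(np.radians(yaw),np.radians(p),m))
      print(m,p,yaw,None if q is None else np.round(q,0))
```

```text
0 0 0 [ -32.   43.  -56. -148.  -97.   95.]
0 0 -18 None
0 15 0 [ -30.   23.  -51. -147.  -62.   81.]
0 15 -18 [ -26.   25.  -60. -172.  -70.   89.]
0 30 0 [ -21.   10.  -37. -130.  -24.   53.]
0 30 -18 [ -25.   13.  -50. -169.  -33.   84.]
0 45 0 None
0 45 -18 None
1 0 0 [ -32.   43.  -56. -148.  -97.  -85.]
1 0 -18 None
1 15 0 [ -30.   23.  -51. -147.  -62.  -99.]
1 15 -18 [ -26.   25.  -60. -172.  -70.  -91.]
1 30 0 [ -21.   10.  -37. -130.  -24. -127.]
1 30 -18 [ -25.   13.  -50. -169.  -33.  -96.]
1 45 0 None
1 45 -18 None
2 0 0 [ -32.   43.  -56. -148.  -97.    5.]
2 0 -18 None
2 15 0 [ -30.   23.  -51. -147.  -62.   -9.]
2 15 -18 [ -26.   25.  -60. -172.  -70.   -1.]
2 30 0 [ -21.   10.  -37. -130.  -24.  -37.]
2 30 -18 [ -25.   13.  -50. -169.  -33.   -6.]
2 45 0 None
2 45 -18 None
3 0 0 [ -32.   43.  -56. -148.  -97. -175.]
3 0 -18 None
3 15 0 [ -30.   23.  -51. -147.  -62.  171.]
3 15 -18 None
3 30 0 [ -21.   10.  -37. -130.  -24.  143.]
3 30 -18 [ -25.   13.  -50. -169.  -33.  174.]
3 45 0 None
3 45 -18 None<sys>:0: UserWarning: Gimbal lock detected. Setting third angle to zero since it is not possible to uniquely determine all angles.
```

View pics/topcrop.png

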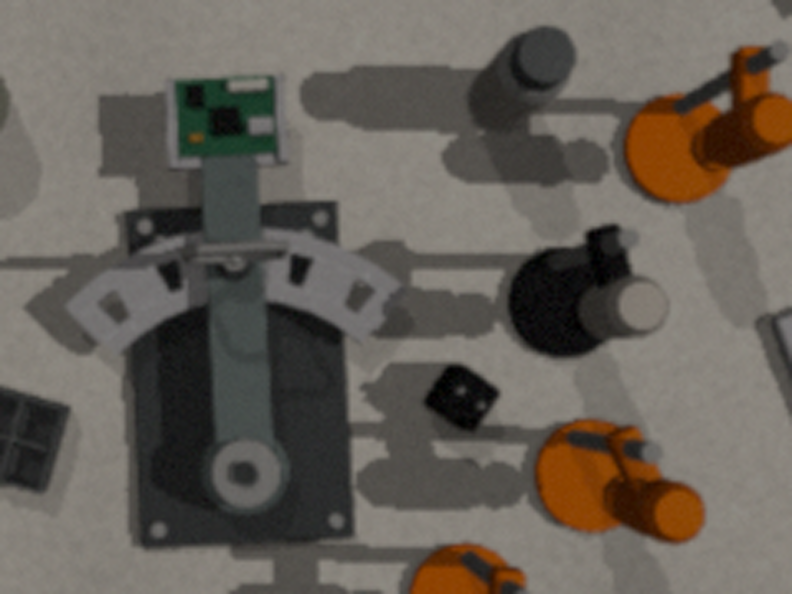

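View pics/scenecrop.png

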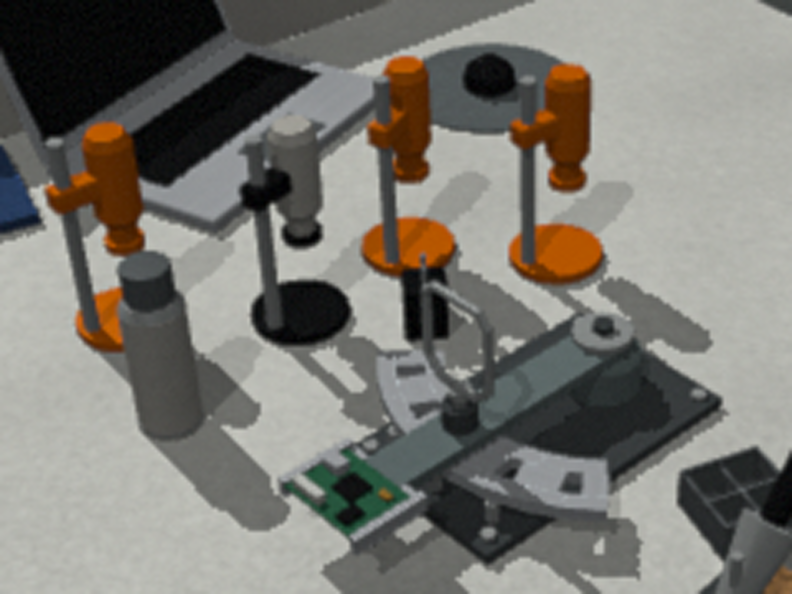

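The crop confirms it: the white-tube microscope on a black foot is on the -y side, so I swing to -0.314 rad. The default IK solutions may run the forearm past the orange stand, so I'll fit a kinematic model to check clearance.

```bash
cat > kin.py <<'E'
import numpy as np
from scipy.spatial.transform import Rotation as R
def T(Rm=np.eye(3),p=(0,0,0)):
    M=np.eye(4);M[:3,:3]=Rm;M[:3,3]=p;return M
def rot(ax,a): return T(R.from_rotvec(np.array(ax)*a).as_matrix())
# params: d1,a1,a2, x/z forearm: L4, h4, offy (after j4), tool len, tool lat
AX=[(0,0,1),(0,1,0),(0,-1,0),(-1,0,0),(0,-1,0),(-1,0,0)]
def frames(q,P):
    q=np.radians(q); d1,a1,y1,a2,h4,L,oy,oz,tl,ty,tz=P[:11]; Rt=R.from_rotvec(P[11:14]).as_matrix()
    S=P[14:20] if len(P)>14 else np.ones(6)
    M=[np.eye(4)]
    M.append(M[-1]@rot(AX[0],S[0]*q[0])@T(p=(a1,y1,d1)))     #shoulder
    M.append(M[-1]@rot(AX[1],S[1]*q[1])@T(p=(0,0,a2)))       #elbow
    M.append(M[-1]@rot(AX[2],S[2]*q[2])@T(p=(L,0,h4)))   #wrist end of forearm
    M.append(M[-1]@rot(AX[3],S[3]*q[3])@T(p=(0,oy,oz)))   #offset
    M.append(M[-1]@rot(AX[4],S[4]*q[4]))
    M.append(M[-1]@rot(AX[5],S[5]*q[5])@T(Rt,(tl,ty,tz)))
    return M
E
cat > fit.py <<'E'
from workcell import env
import numpy as np, itertools
from kin import *
from scipy.optimize import least_squares
rng=np.random.default_rng(0); D=[]
while len(D)<60:
    p=[rng.uniform(.3,.7),rng.uniform(-.4,.5),rng.uniform(.15,.6)]
    o=[rng.uniform(-150,-30),rng.uniform(-50,50),rng.uniform(-180,180)]
    q=env.inverse_kinematics(p,o)
    if q is not None: D.append((q,p,R.from_euler("xyz",o,degrees=True).as_matrix()))
best=None
for s in itertools.product([1,-1],repeat=3):
    S=np.array([1,1,s[0],s[1],1,s[2]])
    for s5 in (1,-1):
        S[4]=s5
        def res(P):
            r=[]
            for q,p,Rm in D:
                M=frames(q,np.r_[P,S])[-1]; r+=list((M[:3,3]-p))+list(.3*(M[:3,:3]-Rm).ravel())
            return r
        for r0 in ([0,0,-np.pi/2],[np.pi/2,0,-np.pi/2],[2,0,-2]):
            f=least_squares(res,np.r_[.2,0,0,.4,0,.4,-.13,0,.3,0,0,r0],max_nfev=60)
            if best is None or f.cost<best[0]: best=(f.cost,f.x,S.copy())
        if best[0]<1e-6: break
    if best[0]<1e-6: break
print(best[0],np.round(best[1],4),best[2]); np.save("P.npy",np.r_[best[1],best[2]])
print(env.read_state()["clock"])
E
python3 fit.py
```

```text
2.435814286890944e-28 [ 0.1606 -0.      0.      0.5649 -0.      0.4218 -0.1598  0.      0.3065
 -0.      0.      2.2214  2.2214 -0.    ] [1 1 1 1 1 1]
1.25
```

```bash
cat > cam.py <<'E'
import numpy as np
from scipy.spatial.transform import Rotation as R
def ray(f,u,v):
    d=np.array([(u-f["cx"])/f["fx"],-(v-f["cy"])/f["fy"],-1.])
    return np.array(f["position"]),R.from_euler("xyz",f["orientation"],degrees=True).as_matrix()@d
def atz(f,u,v,z):
    p,d=ray(f,u,v); return p+d*(z-p[2])/d[2]
def proj(f,X):
    c=R.from_euler("xyz",f["orientation"],degrees=True).as_matrix().T@(np.array(X)-f["position"])
    return f["cx"]+f["fx"]*c[0]/-c[2], f["cy"]-f["fy"]*c[1]/-c[2]
def tri(obs):
    A=np.zeros((3,3));b=np.zeros(3)
    for f,u,v in obs:
        p,d=ray(f,u,v);d=d/np.linalg.norm(d);M=np.eye(3)-np.outer(d,d);A+=M;b+=M@p
    return np.linalg.solve(A,b)
TOP=dict(fx=402.797,fy=402.797,cx=319.16,cy=196.18,position=np.array([.477737,-.000815,1.07185]),orientation=[3.59814,-.37115,-88.60723])
SC=dict(fx=488.5656,fy=488.5656,cx=330.5747,cy=193.3997,position=np.array([1.1263664,.75838,.873933]),orientation=[52.28707,.5451,141.12507])
E
python3 - <<'E'
from cam import *
t=lambda x,y,z:np.round(atz(TOP,250+x/3.3,110+y/3.3,z),4)
h=t(245,473,.075);print("hinge",h)
L=t(197,250,.18);Rr=t(287,247,.18);print(L,Rr,"bar mid",(L+Rr)/2)
bd=[t(175,80,.062),t(281,78,.062),t(285,160,.062),t(170,164,.062)];print("board",np.mean(bd,0))
b=np.mean(bd,0)-h;print("yaw from board",np.degrees(np.arctan2(b[1],b[0])),np.hypot(b[0],b[1]))
m=(L+Rr)/2-h;print("yaw bar",np.degrees(np.arctan2(m[1],m[0])),np.hypot(m[0],m[1]))
yaw=np.arctan2(b[1],b[0]);RB=h+.16*np.array([np.cos(yaw),np.sin(yaw),0]);RB[2]=.18
for s in (-.034,0,.034):
  X=RB+s*np.array([-np.sin(yaw),np.cos(yaw),0]);print("scene proj crop",(np.array(proj(SC,X))-[180,90])*3.3)
print(proj(TOP,[.3,-.19,0]))
for n,(x,y) in dict(o1=(675,150),mic=(560,303),o2=(592,475),o3=(395,600)).items(): print(n,t(x,y,0.005))
E
```

```text
hinge [ 0.4001 -0.0217  0.075 ]
[0.5566 0.0164 0.18  ] [ 0.5602 -0.0442  0.18  ] bar mid [ 0.5584 -0.0139  0.18  ]
board [ 0.6674 -0.0024  0.062 ]
yaw from board 4.129790042680428 0.26799585817695015
yaw bar 2.820883936234863 0.15849205027382288
scene proj crop [419.2179169  274.86323913]
scene proj crop [449.61341416 294.30220238]
scene proj crop [481.0471564  314.40515891]
(np.float64(386.7808755570637), np.float64(290.9472163615474))
o1 [ 0.6631 -0.3657  0.005 ]
mic [ 0.5366 -0.2734  0.005 ]
o2 [ 0.3997 -0.3002  0.005 ]
o3 [ 0.2975 -0.1444  0.005 ]
```

```bash
cat > plan.py <<'E'
import numpy as np
from kin import *
from scipy.optimize import least_squares
P=np.load("P.npy")
LO=np.array([-179.83,-69.29,-61.27,-181.25,-171.15,-177.46]);HI=np.array([179.83,118.12,80.66,117.63,-9.14,177.46])
H=np.array([.4001,-.0217,0]); YAW=np.radians(3.5)
def ori(yaw,p,mode):
    y=np.array([np.cos(p)*np.cos(yaw),np.cos(p)*np.sin(yaw),-np.sin(p)]); h=np.array([-np.sin(yaw),np.cos(yaw),0])
    z={0:h,1:-h,2:np.cross(y,h),3:-np.cross(y,h)}[mode]
    return np.column_stack([np.cross(y,z),y,z])
def ik(pos,Rm,q0):
    def r(q):
        M=frames(q,P)[-1]; return np.r_[M[:3,3]-pos,.2*(M[:3,:3]-Rm).ravel()]
    f=least_squares(r,np.clip(q0,LO+.1,HI-.1),bounds=(LO,HI),x_scale=50.,max_nfev=80)
    return f.x if f.cost<1e-9 else None
# vertical cylinders: name,x,y,r,h
OBS=[("o1",.663,-.366,.05,.215),("mic",.537,-.276,.05,.215),("mictube",.545,-.315,.03,.215),("o2",.400,-.30,.05,.215),("o2t",.39,-.33,.03,.215),("o3",.300,-.195,.05,.215),("o3t",.275,-.215,.03,.215),
 ("can",.695,-.205,.03,.165),("mug",.69,.23,.05,.1),("iron",.505,.25,.06,.16),("charger",.46,-.17,.03,.076),("hinge",H[0],H[1],.035,.078),("box",.42,.166,.05,.035),("base",0,0,.1,.16)]
def segs(q):
    F=[m[:3,3] for m in frames(q,P)]; M=frames(q,P)[-1]
    tcp=M[:3,3]; y=M[:3,1]; z=M[:3,2]
    s=[("upper",F[1],F[2],.07),("fore",F[2],F[3],.06),("off",F[3],F[4],.06),("wrist",F[5],tcp-.2*y,.05)]
    for k in (-.057,0,.057): s.append(("body",tcp-.11*y+k*z,tcp-.2*y+k*z,.038))
    return s
def clear(q,ringoff=None,verbose=False):
    best=(9,"")
    for n,a,b,r in segs(q):
        for t in np.linspace(0,1,15):
            x=a+t*(b-a)
            if n!="upper": best=min(best,(x[2]-r,n+"-desk"))
            for o,ox,oy,orr,h in OBS:
                if o=="base" and n in("upper",): continue
                dh=np.hypot(x[0]-ox,x[1]-oy)-orr; dv=x[2]-h
                d=np.hypot(max(dh,0),max(dv,0)) if (dh>0 or dv>0) else max(dh,dv)
                best=min(best,(d-r,n+"-"+o))
            if ringoff is not None:  # ring as cylinder rad .04 height .21, arm bar top
                for o,rad,h in (("ring",None,.215),):
                    c=H+.16*np.array([np.cos(ringoff),np.sin(ringoff),0]); t2=np.array([-np.sin(ringoff),np.cos(ringoff)])
                    for k in (-.03,0,.03):
                        for hh in np.linspace(.06,.21,7):
                            best=min(best,(np.linalg.norm(x-[c[0]+k*t2[0],c[1]+k*t2[1],hh])-r-.004,n+"-ring"))
                for rr in np.linspace(.03,.3,10):
                    best=min(best,(np.linalg.norm(x-[H[0]+rr*np.cos(ringoff),H[1]+rr*np.sin(ringoff),.05])-r-.022,n+"-arm"))
    return best
def pose(armang,rel,p,mode,past=.018,zbar=.18,drop=0.02):
    """arm angle; rel=finger heading relative to arm; returns TCP"""
    a=YAW+armang; c=H+.16*np.array([np.cos(a),np.sin(a),0]); 
    Rm=ori(a+rel,p,mode); y=Rm[:,1]
    pos=np.array([c[0],c[1],zbar-drop])+past*y
    return pos,Rm
E
cat > search.py <<'E'
from plan import *
rng=np.random.default_rng(1); out=[]
for base in (0,np.pi):
  for rel in np.radians([-50,-35,-20,0,20,35,50]):
    for p in np.radians([-10,0,15,30,45]):
      sols=[]
      for k in range(14):
        pos,Rm=pose(0,base+rel,p,0)
        q=ik(pos,Rm,rng.uniform(LO,HI))
        if q is None or any(np.abs(q-s).max()<2 for s in sols): continue
        sols.append(q)
        pos2,Rm2=pose(-.314,base+rel,p,0); q2=ik(pos2,Rm2,q)
        c=clear(q,YAW)
        c2=(-1,"nan") if q2 is None or np.abs(q2-q).max()>90 else clear(q2,YAW-.314)
        out.append((min(c[0],c2[0]),np.degrees(base),round(np.degrees(rel)),round(np.degrees(p)),np.round(q),None if q2 is None else np.round(q2),c[1],c2[1]))
out.sort(key=lambda o:-o[0])
for o in out[:25]: print(round(o[0],3),*o[1:])
E
time python3 search.py
```

```text
0.038 0.0 0 30 [ -23.   13.  -37. -126.  -28.   53.] [ -28.   14.  -49. -159.  -35.   79.] body-ring body-ring
0.037 180.0 0 30 [  12.   50.   22.   -8. -121.   82.] [   2.   50.   24.  -17. -123.   72.] body-ring body-can
0.036 180.0 20 15 [  18.   55.   17.    7. -126.   95.] [   9.   56.   23.   -4. -132.   86.] body-ring body-can
0.034 180.0 35 15 [  23.   53.    7.   17. -118.  102.] [  14.   55.   15.    8. -125.   96.] body-ring body-ring
0.033 180.0 -20 30 [   5.   49.   25.  -22. -122.   67.] [  -5.   48.   25.  -30. -120.   58.] body-ring body-ring
0.033 180.0 20 30 [  18.   49.   14.    5. -115.   95.] [   9.   50.   19.   -3. -119.   87.] body-ring body-ring
0.033 0.0 20 30 [-21.  15. -28. -95. -37.  32.] [ -26.   13.  -33. -112.  -30.   42.] body-ring body-ring
0.025 180.0 35 30 [  22.   46.    5.   15. -107.  103.] [  13.   48.   12.    7. -114.   96.] body-ring body-ring
0.025 180.0 0 45 [  12.   43.   15.   -6. -107.   82.] [   3.   42.   17.  -13. -108.   73.] body-ring body-ring
0.024 0.0 35 30 [-22.  18. -22. -82. -49.  29.] [-26.  15. -27. -93. -39.  31.] body-rin
[... 966 characters left out ...]
body-ring body-ring
0.009 180.0 50 15 [  27.   50.   -3.   27. -108.  106.] [  18.   52.    6.   19. -116.  103.] fore-iron body-ring
0.007 0.0 -50 45 [ 16.  15. -55.  96. -39. 119.] [ 20.  18. -49.  74. -47. 121.] body-ring body-ring
0.007 0.0 50 45 [-11.  18. -14. -55. -51.   8.] [-13.  14. -19. -58. -39.  -0.] body-ring body-ring
0.007 180.0 -50 45 [  -2.   38.   15.  -30. -101.   49.] [-10.  36.  11. -35. -95.  42.] body-ring body-ring
0.007 180.0 50 45 [ 25.  37.  -7.  20. -88. 110.] [ 17.  39.   0.  13. -95. 104.] body-ring body-ring
0.003 180.0 0 15 [  11.   57.   27.  -10. -134.   81.] [   1.   56.   30.  -22. -136.   70.] body-ring body-can
real	0m28.844s
user	0m29.163s
sys	0m0.117s
```

The best option is to come in from outside with the finger pointing back towards the robot: the elbow stays natural and clear of the stands. I'll plan the transit path with clearances.

```bash
cat > path.py <<'E'
from plan import *
qs=np.array([84.83,22.04,.45,0,-68.4,-14.8])
import plan
_o=plan.segs
def segs2(q):
    M=frames(q,P)[-1]; t=M[:3,3];y=M[:3,1]
    return _o(q)+[("fing",t,t-.11*y,.017)]
def minpath(a,b,ring=YAW,n=25):
    plan.segs=segs2
    r=min((clear(a+(b-a)*t,ring)+(round(t,2),) for t in np.linspace(0,1,n)))
    plan.segs=_o; return r
if __name__=="__main__":
  for rel in (0,10,20):
    for p in (20,25):
      A=(np.pi+np.radians(rel),np.radians(p),1)
      pos,Rm=pose(0,*A,past=-.06,drop=.028); q=None
      for s in range(20):
        q=ik(pos,Rm,np.array([15,50,20,0,-120,-90])+np.random.default_rng(s).normal(0,5,6))
        if q is not None: break
      if q is None: print(rel,p,"none"); continue
      up=ik(pos+[0,0,.13],Rm,q)
      hk=ik(*pose(0,*A,drop=.028),q); sw=ik(*pose(-.314,*A,drop=0.005),hk)
      outp,_=pose(-.314,*A,past=-.07,drop=.028); ex=ik(outp,_,sw); 
      print(rel,p,pos.round(3),"pre",q.round(),"up",None if up is None else up.round(),"hook",hk.round(),"sw",None if sw is None else sw.round())
      if up is not None: print("  start-up",minpath(qs,up)," up-pre",minpath(up,q))
      print("  hook",clear(hk,YAW),"swung",clear(sw,YAW-.314),"exit",None if ex is None else clear(ex,YAW-.314))
E
python3 path.py
```

```text
0 20 [ 0.616 -0.008  0.173] pre [  11.   61.   44.  -11. -142. -101.] up [  10.   57.   54.  -16. -156. -107.] hook [  11.   55.   25.   -9. -129.  -99.] sw [   1.   53.   29.  -21. -133. -110.]
  start-up (np.float64(0.06713606120620491), 'fing-iron', np.float64(0.54))  up-pre (np.float64(0.03623734696441917), 'fing-ring', np.float64(0.92))
  hook (np.float64(0.04446533230012893), 'body-ring') swung (np.float64(0.027853301271303872), 'body-can') exit (np.float64(0.013364861147538314), 'body-can')
0 25 [ 0.614 -0.009  0.177] pre [  11.   59.   42.  -10. -137. -100.] up [  11.   54.   52.  -14. -152. -105.] hook [  11.   53.   23.   -9. -125.  -98.] sw [   2.   51.   27.  -19. -129. -109.]
  start-up (np.float64(0.07111971600788707), 'fing-iron', np.float64(0.54))  up-pre (np.float64(0.03389224273866537), 'fing-ring', np.float64(0.96))
  hook (np.float64(0.041587450701526155), 'body-ring') swung (np.float64(0.03882354868103915), 'body-can') exit (np.float64(0.027427568461504438), 'body-can')
10 20 [0.615 0.001 0.173] pre [  15.   61.   39.   -2. -138.  -92.] up [  15.   56.   47.   -2
[... 1205 characters left out ...]
880919375), 'fing-ring', np.float64(0.92))
  hook (np.float64(0.03925367614463393), 'body-ring') swung (np.float64(0.03931602839700857), 'body-ring') exit (np.float64(0.0540489438159143), 'body-can')
20 25 [0.61  0.01  0.177] pre [  18.   56.   31.    6. -129.  -84.] up [  18.   52.   39.    7. -142.  -82.] hook [  18.   51.   15.    6. -118.  -85.] sw [   9.   51.   21.   -4. -125.  -93.]
  start-up (np.float64(0.06653305906984985), 'fing-iron', np.float64(0.54))  up-pre (np.float64(0.03186815261541484), 'fing-ring', np.float64(0.96))
  hook (np.float64(0.036586239562994255), 'body-ring') swung (np.float64(0.03646192406706185), 'body-ring') exit (np.float64(0.06070045354871586), 'body-can')
```

Using a 15° heading offset and 22° tilt. Next: shut the gripper, move to the high pose, take wrist views from there and from the pre-hook pose.

```bash
cat > go.py <<'E'
from plan import *
REL=np.radians(15);PT=np.radians(22)
A=(np.pi+REL,PT,1)
def eul(Rm): return R.from_matrix(Rm).as_euler("xyz",degrees=True)
E
python3 - <<'E'
from workcell import env
from path import *; from go import *
import cv2,pickle
pos,Rm=pose(0,*A,past=-.075,drop=.028)
q=None
for s in range(20):
    q=ik(pos,Rm,np.array([15,55,35,0,-135,-90])+np.random.default_rng(s).normal(0,5,6))
    if q is not None: break
up=ik(pos+[0,0,.13],Rm,q)
print(up.round(1),q.round(1),minpath(qs,up),minpath(up,q))
env.gripper_to(0.0)
env.set_joints(list(up)); s=env.read_state();print(s["clock"],s["position"],s["tool_rot"],s["force"],s["opening"])
f1=env.grab_frame("wrist");cv2.imwrite("pics/w1.png",f1["image"])
pickle.dump(f1,open("w1.pkl","wb"))
E
```

```text
[  16.6   55.9   47.5    3.5 -149.5  -86.3] [  16.6   60.3   39.1    2.6 -136.8  -87.4] (np.float64(0.07020150255258871), 'fing-iron', np.float64(0.54)) (np.float64(0.047409206809401694), 'fing-ring', np.float64(1.0))
5.3167 [0.62561783 0.01140975 0.31050504] [-89.99471525  67.95534965  18.62647513] [ 0.79343914 -0.25557801 -0.11753875] 0.005601733700737302
```

View pics/w1.png

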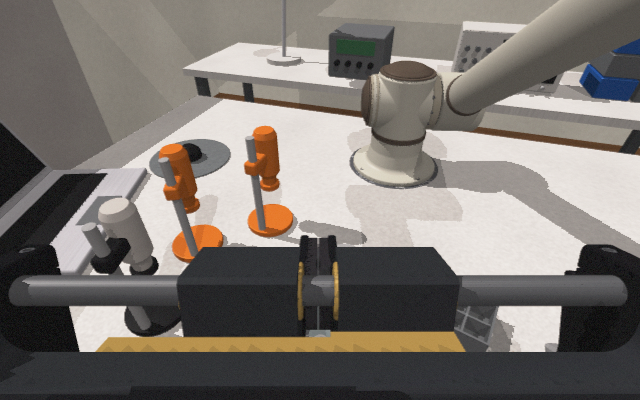

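The wrist view looks over the gripper: fingertips at (318,245), ring hidden behind it. So I'll check the ring position by overlaying the predicted ring on the top and scene images.

```bash
cat > ov.py <<'E'
from plan import H,YAW
from cam import *
import cv2
def ringpts(H,a,lift=0):
    c=H+.16*np.array([np.cos(a),np.sin(a),0]);t=np.array([-np.sin(a),np.cos(a),0])
    return [c+t*y+[0,0,z+lift] for y,z in ((-.034,.11),(-.034,.17),(-.024,.18),(.024,.18),(.034,.17),(.034,.11))]
def draw(img,f,box,sc,H,a,lift=0,out=None):
    x0,y0,x1,y1=box
    c=cv2.resize(img[y0:y1,x0:x1],None,fx=sc,fy=sc,interpolation=cv2.INTER_CUBIC)
    d=c.copy()
    p=lambda X:tuple(int(round(v)) for v in ((np.array(proj(f,X))-[x0,y0]+.5)*sc-.5))
    pts=[p(X) for X in ringpts(H,a,lift)]
    cv2.polylines(d,[np.array(pts)],False,(0,0,255),1)
    cv2.circle(d,p(H+[0,0,.075]),4,(0,255,255),1)
    for k in range(-2,3): cv2.circle(d,p(H+.16*np.array([np.cos(YAW+k*.314159),np.sin(YAW+k*.314159),0])+[0,0,.042]),3,(255,255,0),1)
    cv2.circle(d,p(H+.272*np.array([np.cos(a),np.sin(a),0])+[0,0,.062]),3,(255,0,255),1)
    cv2.imwrite(out,np.hstack([c,d]))
E
python3 - <<'E'
from ov import *
draw(cv2.imread("pics/top0.png"),TOP,(265,125,380,275),3.4,H,YAW,0,"pics/ovt.png")
draw(cv2.imread("pics/scene0.png"),SC,(260,150,410,260),2.6,H,YAW,0,"pics/ovs.png")
E
```

```text
(no output)
```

View pics/ovt.png

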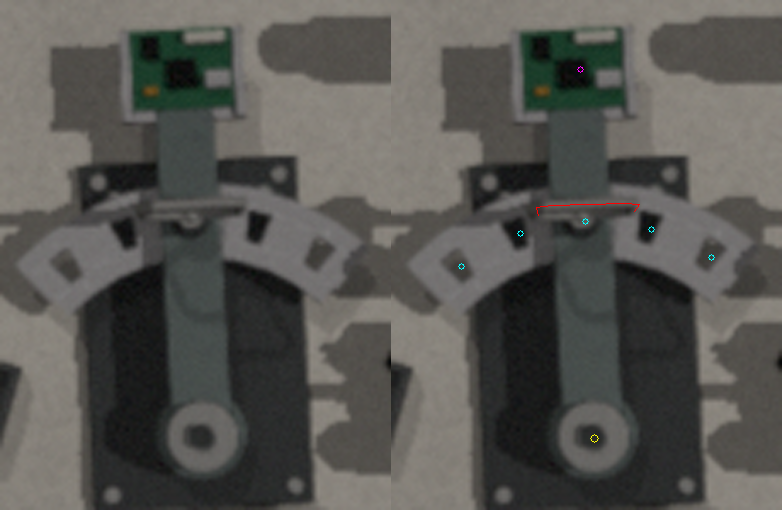

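View pics/ovs.png

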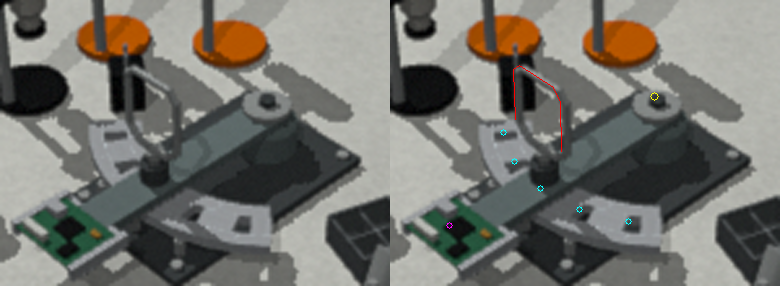

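Run:
```python
from ov import *
H2=H+[0,0.0,0]
draw(cv2.imread("pics/scene0.png"),SC,(295,160,345,220),8,H2,np.radians(4.3),0,"pics/ovs2.png")
draw(cv2.imread("pics/top0.png"),TOP,(300,170,350,210),8,H2,np.radians(4.3),0,"pics/ovt2.png")
```

```text
(no output)
```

View pics/ovs2.png

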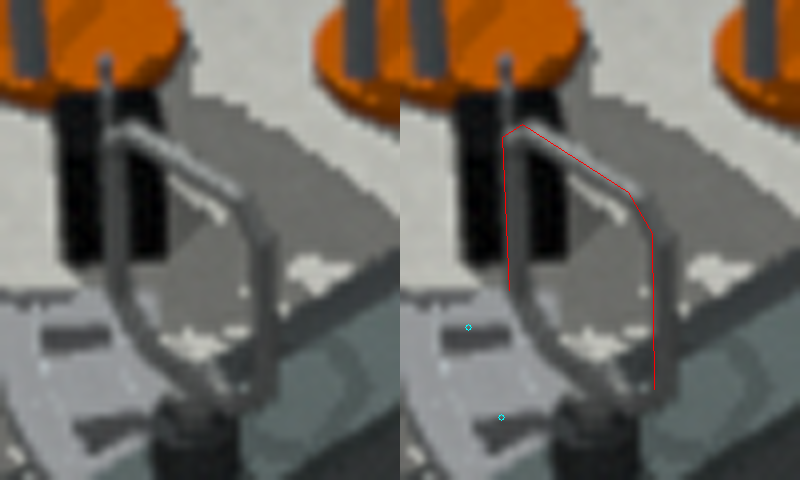

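View pics/ovt2.png

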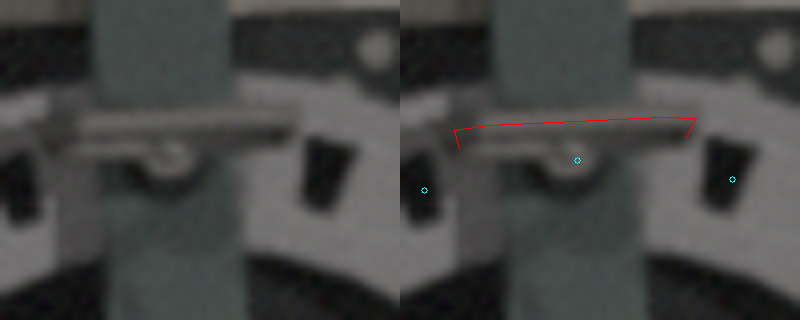

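Run:
```python
from cam import *; from plan import H
X=tri([(SC,295+182/8,160+162/8),(TOP,300+176/8,170+121/8)]);print("bar",X)
for (u,v),(a,b) in [((125,132),(88,125)),((240,192),(264,117))]:
    print(tri([(SC,295+u/8,160+v/8),(TOP,300+a/8,170+b/8)]))
a=np.radians(4.1);print(H+.16*np.array([np.cos(a),np.sin(a),0]))
```

```text
bar [ 0.55769355 -0.00985499  0.17620214]
[0.56736819 0.00381844 0.19863893]
[ 0.54794933 -0.02321562  0.15488611]
[ 0.55969053 -0.01026041  0.        ]
```

The two-view triangulation puts the bar middle at (0.558, -0.010, 0.176), agreeing with the model within 4 mm. Going in now.

```bash
sed -i 's/YAW=np.radians(3.5)/YAW=np.radians(4.1)/' plan.py
python3 - <<'E'
from workcell import env
from go import *
import cv2
pos,Rm=pose(0,*A,past=-.075,drop=.030)
print(env.move_straight(pos.tolist(),eul(Rm).tolist(),rate=.12))
f=env.grab_frame("scene");cv2.imwrite("pics/s1.png",f["image"])
pos,Rm=pose(0,*A,past=.018,drop=.030)
print(env.move_straight(pos.tolist(),rate=.06,force_limit=3))
s=env.read_state();print(s["clock"],s["position"],pos,s["force"])
f=env.grab_frame("scene");cv2.imwrite("pics/s2.png",cv2.resize(f["image"][100:300,200:450],None,fx=3,fy=3))
f=env.grab_frame("top");cv2.imwrite("pics/t2.png",cv2.resize(f["image"][100:300,200:450],None,fx=3,fy=3))
E
```

```text
False
False
8.3667 [ 0.54414275 -0.01565216  0.14323547] [ 0.54391998 -0.01572145  0.14325708] [-0.35758405 -0.02257793 -0.79791694]
```

View pics/s2.png

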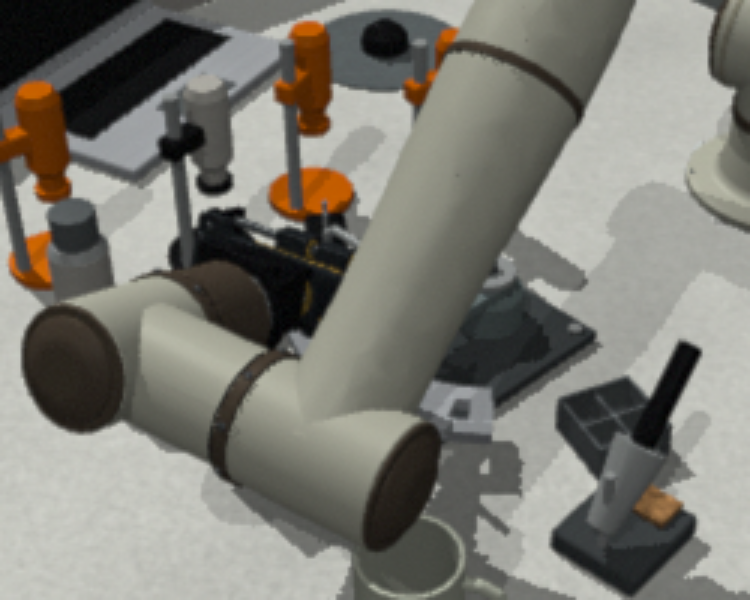

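View pics/t2.png

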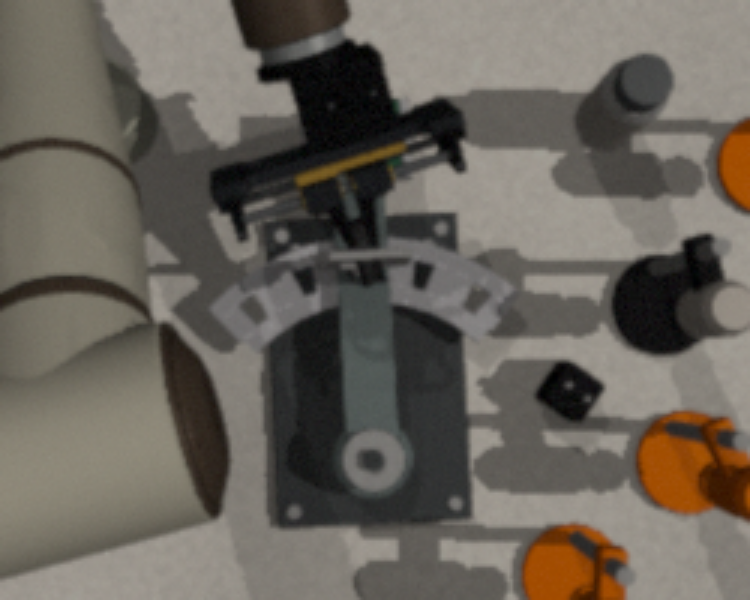

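The top view shows the bar (370,255) crossing over the shut fingers, with the tip showing just past it at (370,280). The can and microscope are clear. Lifting until I feel contact.

Run:
```python
from workcell import env
from go import *
p=np.array(env.read_state()["position"])
print(env.move_straight((p+[0,0,.02]).tolist(),rate=.03,force_limit=2.5))
s=env.read_state();z0=s["position"][2];print(s["clock"],s["position"],s["force"])
for d in (.006,.012,.018,.022):
    t=np.array(s["position"]).copy();t[:2]=p[:2];t[2]=z0+d
    r=env.move_straight(t.tolist(),rate=.03,force_limit=14)
    s=env.read_state();print(d,r,s["clock"],np.round(s["position"],4),s["force"].round(1))
    if r:break
```

```text
True
8.975 [ 0.5442219  -0.01541835  0.15612654] [ 1.11996451 -0.44841857 -2.33629794]
0.006 False 9.3333 [ 0.5441 -0.0155  0.1614] [ 1.   0.7 -4.4]
0.012 False 9.6833 [ 0.5441 -0.0156  0.1681] [ 0.1  0.3 -5.5]
0.018 False 10.0333 [ 0.5441 -0.0156  0.1742] [ 0.7 -0.2 -6.3]
0.022 False 10.3167 [ 0.5441 -0.0156  0.1782] [ 1.2 -0.2 -7.1]
```

The force of 7.1 N matches the spring at about 22 mm lift. Swinging 18° clockwise about the hinge.

Run:
```python
from workcell import env
from go import *
import cv2,pickle
s=env.read_state(); p0=np.array([.5441,-.0156,.1782]); R0=R.from_euler("xyz",s["tool_rot"],degrees=True)
for k in range(1,7):
    a=-.314159*k/6; Rz=R.from_euler("z",a)
    t=H+Rz.apply(p0-H); t[2]=.1782
    r=env.move_straight(t.tolist(),(Rz*R0).as_euler("xyz",degrees=True).tolist(),rate=.03,force_limit=10)
    s=env.read_state();print(k,r,s["clock"],np.round(s["position"],4),s["force"].round(1))
    if r:break
f=env.grab_frame("top");cv2.imwrite("pics/t3.png",f["image"][100:300,200:450].repeat(3,0).repeat(3,1));cv2.imwrite("pics/t3raw.png",f["image"])
```

```text
1 False 10.7167 [ 0.5442 -0.0241  0.1781] [ 0.4  0.1 -7.1]
2 False 11.1167 [ 0.5439 -0.0314  0.1783] [-0.3 -0.8 -7.2]
3 False 11.5167 [ 0.5432 -0.0389  0.1783] [-1.6 -0.1 -7.3]
4 False 11.9167 [ 0.5421 -0.0464  0.1783] [-1.2 -0.7 -7. ]
5 False 12.3167 [ 0.5407 -0.0538  0.1783] [-1.5 -0.2 -6.9]
6 False 12.7167 [ 0.5388 -0.0611  0.1783] [-0.9  0.6 -7. ]
```

View pics/t3.png

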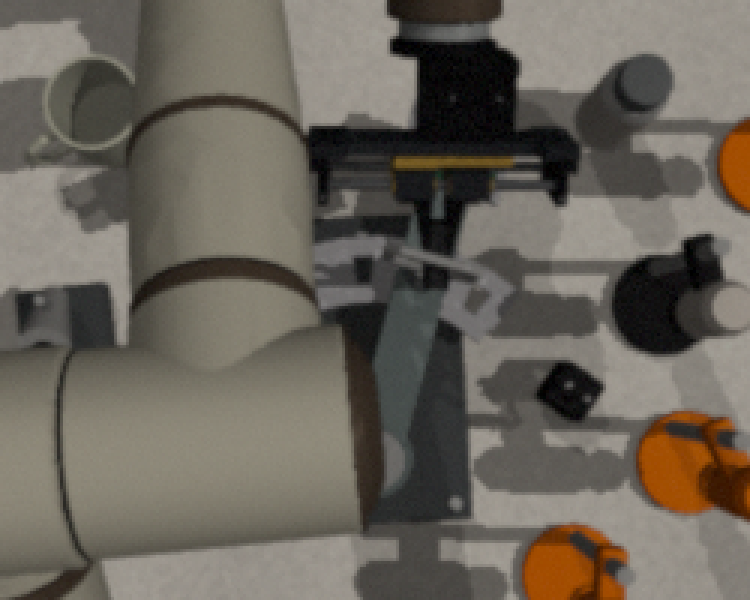

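Run:
```python
from ov import *
im=cv2.imread("pics/t3raw.png")
draw(im,TOP,(320,165,380,230),6.5,H,YAW-.314,.022,"pics/ovt3.png")
```

```text
(no output)
```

View pics/ovt3.png

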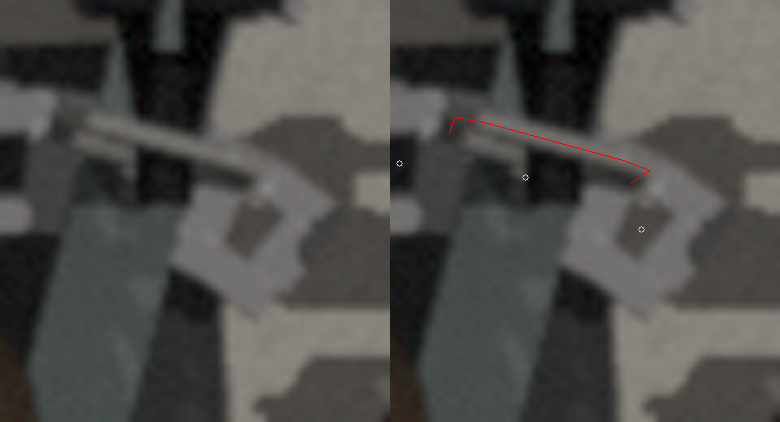

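The arm edges tilt 15.2° now against -2.9° before, a swing of 18.1° and well within the 5 mm capture. I'll lower while watching the load: if the pin catches on the plate, the load will vanish early.

Run:
```python
from workcell import env
s=env.read_state();p=s["position"].copy();p[2]=.1783
for z in (.174,.170,.167,.164,.161,.158,.155,.152,.146):
    t=p.copy();t[2]=z
    env.move_straight(t.tolist(),rate=.03); s=env.read_state()
    print(z,s["clock"],s["position"].round(4),s["force"].round(1))
```

```text
0.174 13.0583 [ 0.5389 -0.0607  0.1738] [ 0.  -1.1 -6.4]
0.17 13.3417 [ 0.5389 -0.0607  0.1698] [ 1.1 -0.6 -5.5]
0.167 13.5917 [ 0.5389 -0.0608  0.1669] [ 0.7  0.3 -6.3]
0.164 13.8417 [ 0.5389 -0.0609  0.1639] [ 1.   0.1 -6.1]
0.161 14.0917 [ 0.5389 -0.0609  0.1609] [ 0.8  0.7 -3.4]
0.158 14.3417 [ 0.5389 -0.0609  0.1579] [ 0.9  0.2 -4.9]
0.155 14.5917 [ 0.5386 -0.0611  0.156 ] [ 0.7 -0.6 -0.8]
0.152 14.8417 [ 0.5388 -0.0609  0.1523] [-0.1  0.1  0.3]
0.146 15.1917 [ 0.5388 -0.0608  0.1457] [ 0.  -0.1  0.8]
```

The load held until z≈0.156, the original contact height, so the pin is home. Backing out along the finger axis, then up, and checking.

Run:
```python
from workcell import env
from scipy.spatial.transform import Rotation as R
import numpy as np,cv2
s=env.read_state();y=R.from_euler("xyz",s["tool_rot"],degrees=True).as_matrix()[:,1]
p=s["position"]-.07*y
print(env.move_straight(p.tolist(),rate=.06,force_limit=5))
print(env.move_straight((p+[0,0,.13]).tolist(),rate=.12))
q=np.array(env.read_state()["joint_positions"]);q[0]+=45
env.set_joints(q.tolist())
s=env.read_state();print(s["clock"],s["position"],s["force"].round(1))
for n in("top","scene"):
    f=env.grab_frame(n);cv2.imwrite(f"pics/{n}4.png",f["image"])
    for t in ("mug","spray_can","charger","parts_box"): print(n,t,[(d["xyz"].round(3) if hasattr(d["xyz"],"round") else d["xyz"],round(d["score"],2)) for d in env.search_frame(f,t)][:1])
from ov import *
draw(cv2.imread("pics/top4.png"),TOP,(265,125,380,275),3.4,H,YAW-.314,0,"pics/ovt4.png")
draw(cv2.imread("pics/scene4.png"),SC,(260,150,410,260),2.6,H,YAW-.314,0,"pics/ovs4.png")
```

```text
False
False
19.4833 [0.47003161 0.38334252 0.301     ] [ 0.2 -0.4 -0.9]
top mug [([0.6849, 0.226, 0.04], 0.63)]
top spray_can [([0.6881, -0.2131, 0.1262], 0.62)]
top charger [([0.4575, -0.1855, 0.0569], 0.84)]
top parts_box [([0.4201, 0.1598, 0.0048], 0.72)]
scene mug [([0.6889, 0.2341, 0.055], 0.6)]
scene spray_can [([0.7144, -0.1999, 0.0897], 0.97)]
scene charger []
scene parts_box [([0.4261, 0.1474, 0.0254], 0.69)]
```

View pics/ovt4.png

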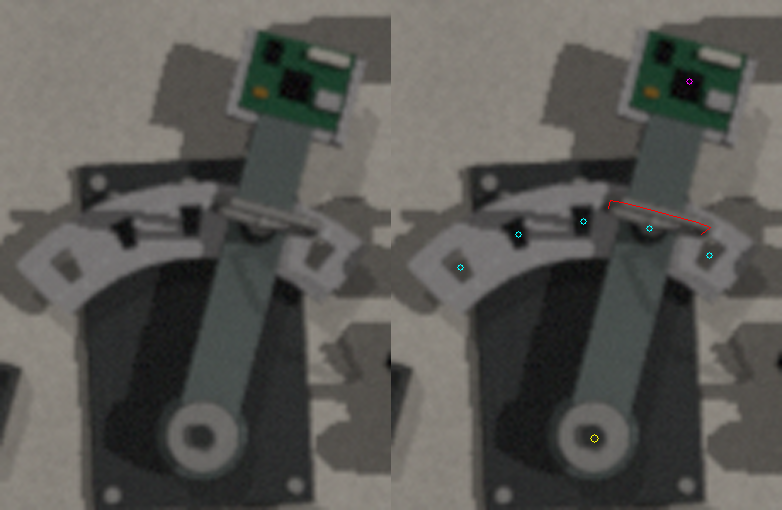

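View pics/ovs4.png

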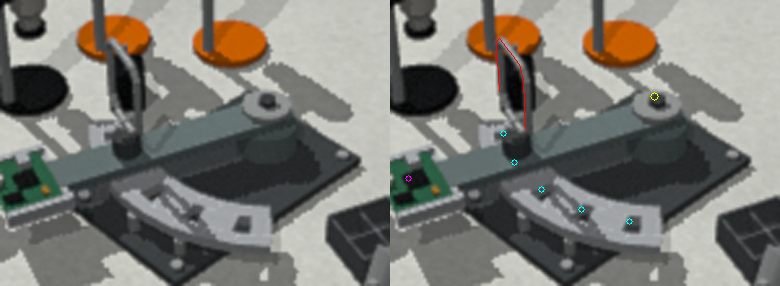

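View pics/top4.png

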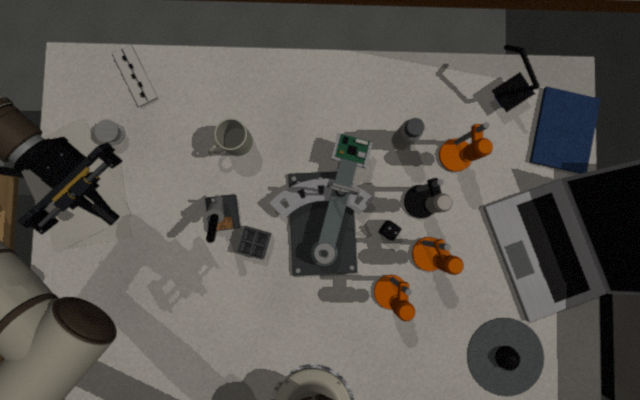

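The middle slot at (192,220) is now open and the arm covers the next slot towards the microscope. In the scene view the ring sits at its home height, with the same small offset as at the start. The loose items haven't moved and the robot is clear, so I'm handing in.

Run:
```python
from workcell import env
env.dwell(.3); print(env.read_state()["clock"]); env.close_job()
```

```text
20.2833
the job is handed in; nothing more can be done
```

The arm now stands one hole towards the microscope, with the pin home in that slot. I handed the job in at 20.3 s; no verdict is reported.

**What I did:** The white-tube microscope on the black foot stands on the fixture's -y side, so I swung that way. I hooked the shut fingertips under the ring's top bar from outside and lifted the pin about 22 mm (7 N load, matching the spring). Then I swung the arm 18° clockwise, lowered it, backed out and moved clear.

**Last checks:**
- **Pin home:** the spring load held until z ≈ 0.156 m, the height where the lift first met the bar. In the camera views the ring sits at its home height and the middle slot is open.
- **Swing angle:** the edges of the arm gave about 18.1°.
- **Loose items:** the top view still shows the mug, spray can, charger and parts box within about 7 mm of where they stood. The scene view did not find the charger at the end, nor the parts box at the start.
- **Robot:** it stands away from everything, and the tool force is near zero.

**Disagreements:**
- The ring bar's slope during the swing suggested about 23°. I judged it unreliable because the bar is so short in the picture.
- The ring model was 1–2 pixels off in the scene view, which is within the calibration.
- The wrist camera could not see the ring because the gripper blocked it.

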